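# Press a slide carrier under the leaf spring of a slide reader

## Robot

A 7-joint arm with a two-finger parallel gripper is mounted at the origin on a cart in front of the work surface, level with it; the furniture and walls round the work are solid. World frame = base frame: x ahead of the robot, y to its left, z up, the work surface at z = 0. Lengths are in m, angles in rad, forces in N, time in s.
With the tool pointing down it reaches from about 0.4 to 0.85 m from the base axis. Payload 10.4 kg.
Tool frame: the origin (TCP) lies at the very end of the fingers, on their centre line; the grasp point (between the pads) lies 19 mm behind it; z points along the fingers, y is the direction in which the jaws open and shut (so a half turn about z gives the same grasp; the last joint's range is limited). The gripper opens to 85 mm and grips with 20 to 120 N. Pads are 22 mm wide; open, the fingers measure 114 mm over their backs; the gripper's body (76 mm by 85 mm) begins 54 mm behind the grasp point. The pads swing forward as they close: fully open they stand 13 mm farther back than shut.
Start: joints at [-1.356, 0.332, -0.065, 1.46, 0.022, 1.35, -0.088], TCP at [0.147, 0.607, 0.2] pointing down, gripper open.
Joint ranges: [-2.6, 2.6], [-0.5, 2.12], [-1.47, 1.34], [0.16, 2.42], [-1.27, 4.41], [0.06, 2.06], [-2.6, 2.6]. Speed limits (rad/s): [2.22, 2.22, 2.79, 2.79, 3.14, 3.14, 3.14].

## Interface

Orientations are given as a unit quaternion [x, y, z, w].
In Python, from workcell import get_obs, camera, camera_info, hand_in gives the robot as it stands.
- The arm moves only by the tool move_arm, never from a script. Its argument "moves" is a list of rows, each a list of 3 entries, a list of its own where there are three numbers: the shift along the tool's x, y, z in units of 25 mm (1.0 is 25 mm), then the turn, a rotation vector about the tool's x, y, z in degrees, then the opening, from 0 (shut) to 1 (fully open). A call has 1 to 5 rows; each row shifts and turns the commanded pose from where the row before left it, along the tool's axes as they then stand; what a row does not reach is not made up. A row lasts 1/8 s, in which the tool goes at most 62.5 mm and 10.7 degrees, less where a joint would pass 70% of its speed; a pose out of reach is approached as far as the arm can. A call is refused whole if a number of a shift passes 1 or a number of a turn 10.7, either way. A call with a gripper value outside its range is refused whole. The fingers move at their own pace and stop on an object; "squeeze" is the grip in N (left out, the last holds). Time passes only in rows, so rows that do not move let the fingers close. It gives the time, the measured TCP pose, the force and the opening at its end, in the units of the state.
- get_obs(): the state, without advancing time (a new reading comes with each control period).
- camera(name): name is "scene" or "top" or "wrist"; returns the picture (480x640x3 uint8, red, green, blue); there is no depth.
- camera_info(name): a dict with "fx", "fy", "cx", "cy" (pixels), "origin" and "rotation" of the camera in the world. Camera axes: x right, y down, z forward; pixel columns grow to the right and rows downward; lengths in m; the calibration is good to about 2 mm. The wrist camera is an equidistant fisheye: a pixel r from the principal point sees the ray r / f radians off the axis. A picture is of the moment at which its call begins: read the wrist's pose just before it. camera_info takes no time and is no camera call; for the wrist camera it gives the pose at the moment of the call.
- hand_in(): hands the job in, once; it reports no verdict.
The state is a dict: "clock": time; "joint_pos": joint angles; "joint_velocities": joint speeds; "tau": joint torques, N m; "position": TCP position; "ee_rot": TCP orientation; "ft_force": force on the tool from outside, world axes, zero at the start; "torque": the same for the moment, N m; "grip_width": opening from 0.0 (shut) to 1.0 (fully open).
Only numpy, scipy, OpenCV 4.12 (cv2) and the standard library are available. Lean on these libraries where they do the work, as an engineer would, in place of code of your own. Each camera call takes 0.05 s, during which the arm holds its last target. There are 200 camera calls.

## Task

Load the blue slide carrier into the slide reader without picking it up: put your fingertips in its black finger well, press it down hard on the spring bed so that it fits below the steel bar, and keep pressing while you slide it under the bar and the brass leaf spring until its nose is fully home against the white reader head. Then let go and move clear, so that the bed lifts the carrier against the bar. Do not lift the carrier out of the lane, and leave the petri dish, the teal cap and the tape roll where they are.

Things in the scene. Friction and masses are not known exactly. Their poses are not given: they have to be found in the camera images.
- dock: Fixed slide reader: grey base 300 x 100 mm, turned differently each time. Origin: at worktop height under the front face of the steel bar, on the lane's centre line; +x is the loading direction, z up. The lane runs from a back stop at x = -158 mm to the end stop at x = +60 mm, between aluminium side rails 59 mm apart with tops at z = 30 mm.
- carrier: Loose blue slide carrier, 130 x 56 x 14 mm, about 0.15 kg, glass slide in its front part. Origin: centre of its underside; +x to its nose, along the dock's +x. It starts on the raised bed, nose 8 to 22 mm before the bar, underside 22 mm and top 36 mm above the worktop, 4.5 mm too high to pass. Fully home its origin is at x = -5 mm in the dock's frame, so it goes 68 to 82 mm.
- well (a point): Centre of the floor of the carrier's finger well: an open pocket in its rear top, 43 mm long (along the lane), 44 mm wide, 7 mm deep, black floor, 29 mm above the worktop at the start. Its front wall can be pushed; at home that wall is 22 mm before the bar.
- bar (a point): Middle of the lower front edge of the steel bar that crosses the lane 31.5 mm above the worktop (12 mm thick along the lane, top 42 mm above the worktop).
- leaf_tip (a point): Between the two prong ends of the brass leaf spring hinged behind the bar, 44 mm past the bar's front face; unloaded they hang 5 mm below the bar's underside. The carrier lifts them as it passes; they press on its two edges with 1.5 to 4 N in all. The lane is smooth: pushing the pressed carrier along takes 3 to 8 N.
- end_stop (a point): Middle of the end stop, the face of the white reader head (45 mm high, 66 mm long), where the carrier's nose comes to rest; 60 mm past the bar's front face, 25 mm above the worktop.
- bed (a joint): Spring bed, the grey lane floor under the carrier; moves straight down only. Metres pressed down: 0 raised, 0.008 at its lower stop. Pressing takes about 4 N to start, 8 to 9 N at 4.5 mm, where the carrier just clears the bar, and 12 N at the lower stop (1 N per mm). With the carrier home and let go it stands at about 0.0045.
- dish: Clear petri dish, 45 mm across, 13 mm high, standing beside the lane; to be left alone. Origin: centre of its underside.
- cap: Teal screw cap, 28 mm across, 13 mm high, standing beside the lane; to be left alone. Origin: centre of its underside.
- tape: Roll of tan tape lying flat, 100 mm across, 25 mm high, beside the lane; to be left alone. Origin: centre of its underside.

How it is judged:
On the way:
1. the carrier is pressed down by the fingers, low enough to pass the bar, while it is still in front of the bar (value of joint bed above 0.004 m and x of carrier in the frame of dock below -0.064 m and contact force between the fingers and carrier above 3 N), for 0.05 s.
At the end, for the whole second after the job is handed in: The carrier lies level (within 0.06 rad) in the lane under the bar and the leaf spring, its nose within 3.5 mm of the end stop, at rest, and the bed has risen (3 to 6 mm pressed) to hold it against the bar (x of carrier in the frame of dock between -0.0085 and -0.0015 m and z of carrier in the frame of dock between 0.0155 and 0.0195 m and angle between the x axis of carrier and the x axis of dock, either way round below 0.08 rad and angle between carrier's own z axis and vertical below 0.06 rad and linear speed of carrier below 0.01 m/s and value of joint bed between 0.003 and 0.006 m); the robot touches nothing.
It fails at once if the carrier is lifted more than 10 mm off the raised bed (z of carrier in the frame of dock above 0.032 m).
It fails at once if the petri dish is moved by more than 15 mm (distance of dish from where it was at the start of the episode above 0.015 m).
It fails at once if the teal cap is moved by more than 15 mm (distance of cap from where it was at the start of the episode above 0.015 m).
It fails at once if the tape roll is moved by more than 15 mm (distance of tape from where it was at the start of the episode above 0.015 m).
It also fails if it takes over 48 s, if anything falls off the work surface, if the arm or the gripper's body presses on something with over 40 N, if the wrist force passes 120 N, or if a joint passes its speed limit or range.

## Working session

There is one attempt and no reset: what is moved stays moved. The work goes in short steps, Python scripts to look and compute and a tool call to move; the robot and the scene stay as the last step left them, time stands still between calls to the robot, and variables do not carry over. Pictures are saved under pics/ and viewed, about 8 in all and at most 12, crops included, and the job is handed in when it is done.

Besides the shell and the picture viewer there is one more tool, called after ">>>" by a JSON object that holds its "op" and its "data". move_arm: Moves the arm, as the interface text tells. Its arguments: {"type":"object","properties":{"moves":{"type":"array","items":{"type":"array"}},"squeeze":{"type":"number"}},"required":["moves"]}

```bash
mkdir -p pics; python3 - <<'E'
from workcell import *
import cv2
o=get_obs()
for k in o: print(k,o[k])
for n in("scene","top"):
    print(n,camera_info(n))
    cv2.imwrite(f"pics/{n}0.png",camera(n)[:,:,::-1])
E
```

```text
clock 0.0
joint_pos [-1.35560821  0.33290084 -0.0647378   1.4609299   0.02155983  1.34988591
 -0.08847386]
joint_velocities [-0.00222506 -0.00065794  0.00094756 -0.00039893  0.00063692  0.00046451
 -0.00228469]
tau [ 4.57377373e-04 -6.25437999e+01  4.96324373e-02 -3.91612887e+01
  1.62603561e-02  9.81750054e-03 -2.48290945e-05]
position [0.14709371 0.60701922 0.1996034 ]
ee_rot [ 1.18577484e-01  9.92944545e-01 -7.11136933e-04 -7.82179312e-05]
ft_force [0.00944487 0.53304537 0.26219137]
torque [ 0.02445908 -0.05865852 -0.07812073]
grip_width 1.000677388188557
scene {'fx': 520.2061900168188, 'fy': 520.2061900168188, 'cx': 314.86378646499037, 'cy': 232.31954154846284, 'origin': array([ 0.11494621, -0.35907682,  0.60222278]), 'rotation': array([ 0.84018277, -0.34275329,  0.16868756, -0.38491247])}
top {'fx': 621.8608996089271, 'fy': 621.8608996089271, 'cx': 321.45502081738465, 'cy': 247.04509916736004, 'origin': array([0.39776312, 0.08644776, 1.02933107]), 'rotation': array([-0.69851668,  0.70927636, -0.07595766,  0.05685013])}
```

View pics/top0.png

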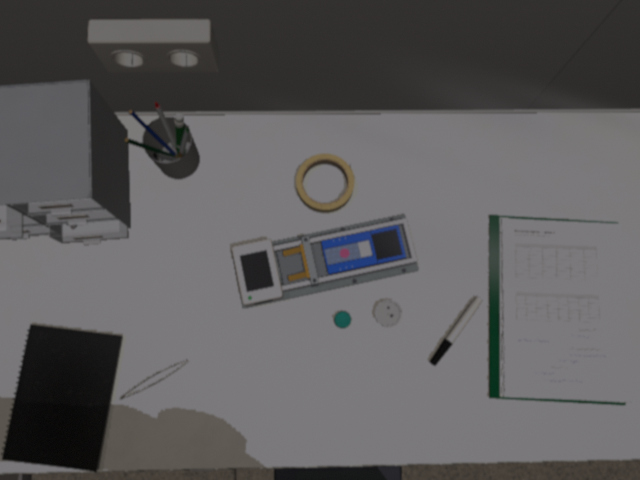

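View pics/scene0.png

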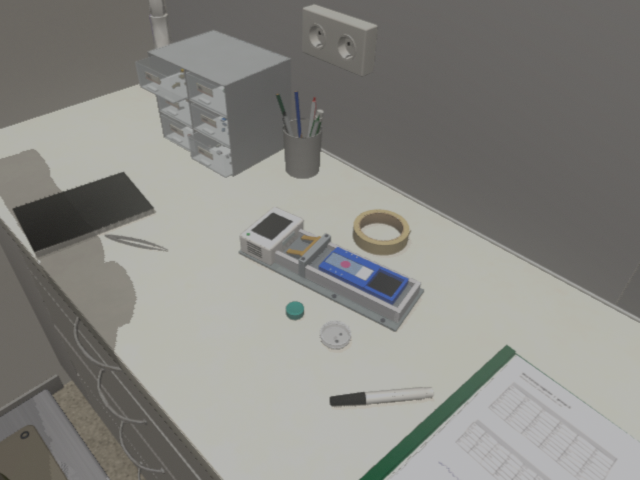

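The top view shows the dock at about (325,262), with the head at the left (258,270), the bar near (310,260) and the black well at (387,245). The tape is above the lane, and the cap (342,319) and dish (387,313) are below it. I'll zoom in for exact corners.

```bash
python3 - <<'E'
import cv2,numpy as np
im=cv2.imread("pics/top0.png")[205:315,225:425]
im=cv2.convertScaleAbs(cv2.resize(im,None,fx=4,fy=4,interpolation=cv2.INTER_CUBIC),alpha=1.5)
cv2.imwrite("pics/crop0.png",im)
E
```

```text
(no output)
```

View pics/crop0.png

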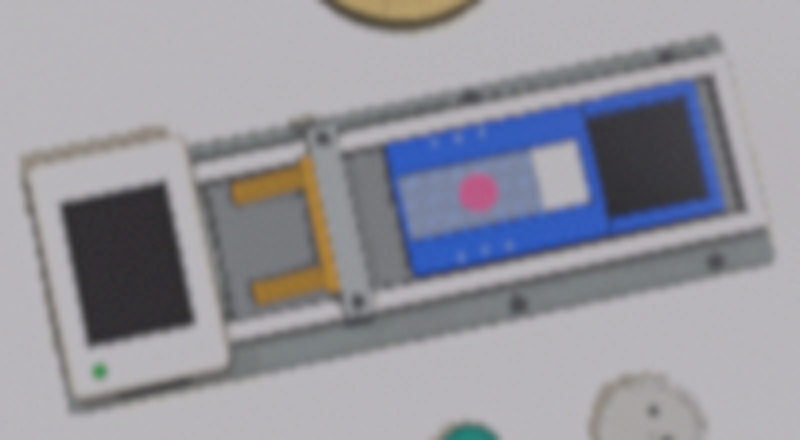

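```bash
cat > h.py <<'E'
import numpy as np
from scipy.spatial.transform import Rotation as R
from workcell import *
def ray(ci,p,z):
    d=R.from_quat(ci["rotation"]).apply([(p[0]-ci["cx"])/ci["fx"],(p[1]-ci["cy"])/ci["fy"],1])
    return ci["origin"]+d*(z-ci["origin"][2])/d[2]
E
python3 - <<'E'
from h import *
np.set_printoptions(precision=4,suppress=True)
ci=camera_info("top")
P=lambda u,v,z: ray(ci,((u+.5)/4-.5+225,(v+.5)/4-.5+205),z)
c=[P(*q,.036) for q in((388,146),(414,276),(726,212),(694,82))]
L=lambda a:np.linalg.norm(a)
print("carrier",np.array(c),"len",L(c[0]-c[3]),L(c[1]-c[2]),"w",L(c[0]-c[1]),L(c[2]-c[3]))
ax=(c[0]+c[1]-c[2]-c[3]);yaw=np.arctan2(ax[1],ax[0]);cc=sum(c)/4
print("yaw",yaw,"centre",cc)
u=np.array([np.cos(yaw),np.sin(yaw),0]);v=np.array([-u[1],u[0],0])
w=[P(*q,.036) for q in((586,114),(609,219),(708,203),(688,96))]
wc=sum(w)/4;print("well rim",wc,"in carrier",(wc-cc)@u,(wc-cc)@v,L(w[0]-w[3]),L(w[0]-w[1]))
b=[P(*q,.042) for q in((336,128),(372,305))]
bm=sum(b)/2;print("bar",bm,"in carrier",(bm-cc)@u,(bm-cc)@v)
for q in((186,136),(230,366)): 
    p=P(*q,.045);print("head",(p-cc)@u,(p-cc)@v)
print("base corners",[((P(*q,.0)-cc)@u,(P(*q,.0)-cc)@v) for q in((716,38),(774,258),(72,410))])
for n,p,z in(("dish",(387,313),.013),("cap",(342,319),.013),("tape",(325,182),.025)):
    p=ray(ci,p,z);print(n,p,(p-cc)@u,(p-cc)@v)
o=get_obs();r=R.from_quat(o["ee_rot"]);print(r.as_matrix())
# desired: tool z down, tool x along +-u
t=np.array(wc)
E
```

```text
carrier [[ 0.5965  0.0573  0.036 ]
 [ 0.5429  0.0478  0.036 ]
 [ 0.5674 -0.0797  0.036 ]
 [ 0.6217 -0.0689  0.036 ]] len 0.12868897383525843 0.1298316893460029 w 0.05446083043800588 0.055401595745667526
yaw 1.764381285099601 centre [ 0.5821 -0.0109  0.036 ]
well rim [ 0.5903 -0.0486  0.036 ] in carrier -0.03862783113852686 -0.0007207173977279673 0.0427740425123706 0.04440506073382194
bar [0.5668 0.0718 0.042 ] in carrier 0.08403196805741667 -0.0008232919816645949
head 0.14364083829744775 -0.04620788520166775
head 0.14473449253612913 0.048617783047535085
base corners [(np.float64(-0.08532692663484948), np.float64(-0.05140228232101063)), (np.float64(-0.08703153084244031), np.float64(0.04606214706467174)), (np.float64(0.21264442947452847), np.float64(0.047795870741062806))]
dish [ 0.4799 -0.0482  0.013 ] -0.016946890717607344 0.10751922640579059
cap [0.4713 0.0257 0.013 ] 0.05724495060559641 0.1017451695933324
tape [0.6998 0.0496 0.025 ] 0.03664099147980356 -0.12711556082703498
[[-0.9719  0.2355 -0.0002]
 [ 0.2355  0.9719 -0.0012]
 [-0.0001 -0.0013 -1.    ]]
```

The checks agree: carrier 129 x 55 mm, well 43 x 44 mm, well 38.6 mm behind the carrier's centre, nose 19 mm before the bar, and end stop 79 mm ahead of the nose. I'll shut the fingers and turn tool y onto the lane direction (-24.7° about tool z). Then I go to above the well: -12.4 units in x, -29 in y.

>>> {"op": "move_arm", "data": {"moves": [[[0,0,0],[0,0,-8.2],0],[[0,0,0],[0,0,-8.2],0],[[0,0,0],[0,0,-8.3],0],[[-0.4,-1,0],[0,0,0],0],[[-0.4,-1,0],[0,0,0],0]], "squeeze": 40}}

```text
clock: 0.72
position: [0.1766, 0.5614, 0.1998]
ee_rot: [-0.097, 0.995, -0.0, -0.0]
ft_force: [-0.4, -0.7, -0.2]
grip_width: -0.0
```

>>> {"op": "move_arm", "data": {"moves": [[[-0.4,-1,0],[0,0,0],0],[[-0.4,-1,0],[0,0,0],0],[[-0.4,-1,0],[0,0,0],0],[[-0.4,-1,0],[0,0,0],0],[[-0.4,-1,0],[0,0,0],0]]}}

```text
clock: 1.35
position: [0.2499, 0.4481, 0.2001]
ee_rot: [-0.096, 0.995, -0.0, -0.0]
ft_force: [0.2, 0.0, -0.1]
grip_width: 0.004
```

>>> {"op": "move_arm", "data": {"moves": [[[-0.4,-1,0],[0,0,0],0],[[-0.4,-1,0],[0,0,0],0],[[-0.4,-1,0],[0,0,0],0],[[-0.4,-1,0],[0,0,0],0],[[-0.4,-1,0],[0,0,0],0]]}}

```text
clock: 1.98
position: [0.3229, 0.3351, 0.2002]
ee_rot: [-0.096, 0.995, -0.0, -0.0]
ft_force: [0.1, 0.0, -0.1]
grip_width: -0.001
```

>>> {"op": "move_arm", "data": {"moves": [[[-0.4,-1,0],[0,0,0],0],[[-0.4,-1,0],[0,0,0],0],[[-0.4,-1,0],[0,0,0],0],[[-0.4,-1,0],[0,0,0],0],[[-0.4,-1,0],[0,0,0],0]]}}

```text
clock: 2.6
position: [0.3959, 0.2221, 0.2002]
ee_rot: [-0.096, 0.995, -0.0, -0.0]
ft_force: [0.0, -0.1, -0.2]
grip_width: -0.0
```

>>> {"op": "move_arm", "data": {"moves": [[[-0.4,-1,0],[0,0,0],0],[[-0.4,-1,0],[0,0,0],0],[[-0.4,-1,0],[0,0,0],0],[[-0.4,-1,0],[0,0,0],0],[[-0.4,-1,0],[0,0,0],0]]}}

```text
clock: 3.22
position: [0.469, 0.1091, 0.2001]
ee_rot: [-0.097, 0.995, -0.0, -0.0]
ft_force: [-0.3, -0.6, 0.4]
grip_width: 0.002
```

>>> {"op": "move_arm", "data": {"moves": [[[-0.5,-1,0],[0,0,0],0],[[-0.5,-1,0],[0,0,0],0],[[-0.5,-1,0],[0,0,0],0],[[-0.5,-1,0],[0,0,0],0],[[-0.5,-1,0],[0,0,0],0]]}}

```text
clock: 3.85
position: [0.5544, -0.0014, 0.2001]
ee_rot: [-0.097, 0.995, 0.0, -0.0]
ft_force: [0.5, 0.5, -0.7]
grip_width: 0.001
```

>>> {"op": "move_arm", "data": {"moves": [[[-0.5,-1,1],[0,0,0],0],[[-0.6,-1,1],[0,0,0],0],[[0,0,1],[0,0,0],0],[[0,0,1],[0,0,0],0],[[0,0,0],[0,0,0],0]]}}

```text
clock: 4.47
position: [0.5891, -0.0445, 0.0985]
ee_rot: [-0.096, 0.995, 0.0, -0.002]
ft_force: [0.2, -0.1, 1.3]
grip_width: 0.002
```

```bash
python3 - <<'E'
from h import *
import cv2
np.set_printoptions(precision=4,suppress=True)
o=get_obs();print(o["position"],R.from_quat(o["ee_rot"]).as_matrix())
p=o["position"];u=np.array([-.1924,.9813]);v=np.array([-u[1],u[0]]);d=np.array([.5903,-.0486])-p[:2]
print("to well centre along tool y, x (units):",d@u/.025,d@v/.025)
cv2.imwrite("pics/w1.png",camera("wrist")[:,:,::-1]); s=camera("scene")[:,:,::-1]
cv2.imwrite("pics/s1.png",cv2.resize(s[180:340,220:440],None,fx=3.4,fy=3.4,interpolation=cv2.INTER_CUBIC))
E
```

```text
[ 0.5891 -0.0445  0.0985] [[-0.9814 -0.1921 -0.0041]
 [-0.1921  0.9814 -0.0004]
 [ 0.0041  0.0004 -1.    ]]
to well centre along tool y, x (units): -0.1715639079944722 -0.013425873879909025
```

View pics/s1.png

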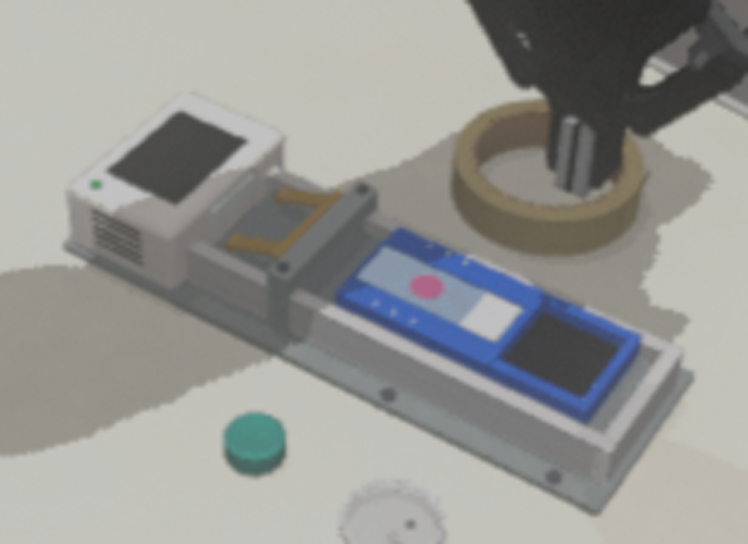

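View pics/w1.png

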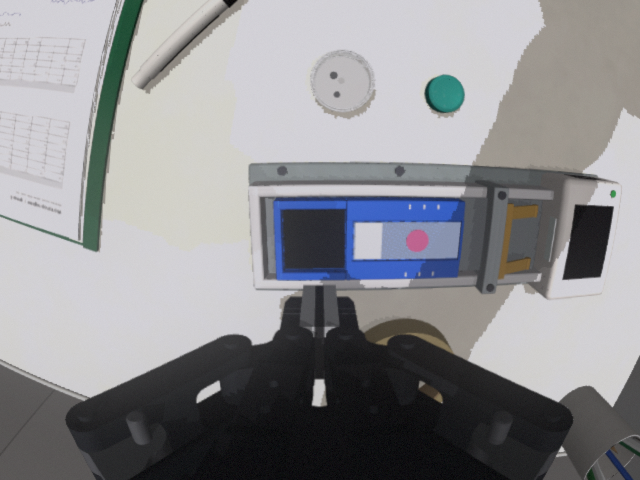

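The wrist view shows the well's corners near (282,208) and (345,270), with the fingertips hanging near (318,290). In the scene crop the carrier is untouched. I'll cross-check the well position with the fisheye model.

```bash
cat >> h.py <<'E'
def wray(ci,p,z):
    q=np.array([(p[0]-ci["cx"])/ci["fx"],(p[1]-ci["cy"])/ci["fy"]]);t=np.hypot(*q)
    d=R.from_quat(ci["rotation"]).apply([*(q/t*np.sin(t)),np.cos(t)])
    return ci["origin"]+d*(z-ci["origin"][2])/d[2]
E
python3 - <<'E'
from h import *
np.set_printoptions(precision=4,suppress=True)
ci=camera_info("wrist");p=get_obs()["position"];u=np.array([-.1924,.9813]);v=np.array([-u[1],u[0]])
f=lambda a:((a[:2]-p[:2])@u*1e3,(a[:2]-p[:2])@v*1e3)
for n,q,z in(("w1",(282,208),.036),("w2",(345,208),.036),("w3",(346,270),.036),("w4",(282,270),.036),("rear",(276,240),.036),("nose",(462,240),.036),("L",(365,200),.036),("R",(365,280),.036),("bar",(486,240),.042),("stop",(555,240),.045)):
    print(n,*np.round(f(wray(ci,q,z)),1))
E
```

```text
w1 -25.1 20.3
w2 16.4 20.2
w3 18.0 -23.6
w4 -26.4 -23.6
rear -29.8 -1.8
nose 100.6 -2.0
L 29.6 25.6
R 31.6 -31.3
bar 117.0 -0.2
stop 176.8 0.4
```

Wrist and top views agree within 1.5 mm. I'll back up 2 mm, then descend.

>>> {"op": "move_arm", "data": {"moves": [[[-0.04,-0.08,0.8],[0,0,0],0],[[0,0,0.8],[0,0,0],0],[[0,0,0.7],[0,0,0],0],[[0,0,0.3],[0,0,0],0],[[0,0,0],[0,0,0],0]]}}

```text
clock: 5.2
position: [0.5918, -0.0463, 0.0348]
ee_rot: [-0.096, 0.995, -0.0, -0.001]
ft_force: [0.3, -0.2, -0.5]
grip_width: -0.003
```

>>> {"op": "move_arm", "data": {"moves": [[[0,0,0.1],[0,0,0],0],[[0,0,0.1],[0,0,0],0],[[0,0,0],[0,0,0],0],[[0,0,0],[0,0,0],0]]}}

```text
clock: 5.7
position: [0.5922, -0.0462, 0.0306]
ee_rot: [-0.097, 0.995, 0.0, 0.0]
ft_force: [0.2, 0.2, 0.7]
grip_width: 0.001
```

>>> {"op": "move_arm", "data": {"moves": [[[0,0,0.1],[0,0,0],0],[[0,0,0.1],[0,0,0],0],[[0,0,0.1],[0,0,0],0],[[0,0,0],[0,0,0],0],[[0,0,0],[0,0,0],0]]}}

```text
clock: 6.32
position: [0.5921, -0.0463, 0.0229]
ee_rot: [-0.096, 0.995, 0.0, 0.0]
ft_force: [0.0, -0.1, 0.3]
grip_width: 0.0
```

The TCP is at 23 mm, 6 mm below the nominal floor, but there's no force. I'll look before going further.

```bash
python3 - <<'E'
from h import *
import cv2
o=get_obs();print(o["position"],o["ft_force"],o["torque"])
s=camera("scene")[:,:,::-1]; t=camera("top")[:,:,::-1]
a=cv2.resize(s[200:330,240:430],(760,520),interpolation=cv2.INTER_CUBIC)
cv2.imwrite("pics/s2.png",a)
cv2.imwrite("pics/w2.png",camera("wrist")[:,:,::-1])
E
```

```text
[ 0.59209956 -0.04629865  0.02289614] [ 0.01474538 -0.14202787  0.32218186] [-0.00870351  0.00416332 -0.01905569]
```

View pics/s2.png

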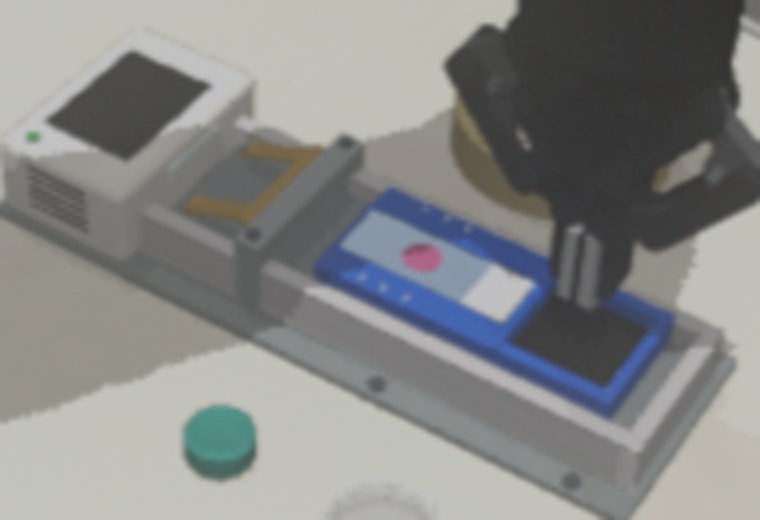

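View pics/w2.png

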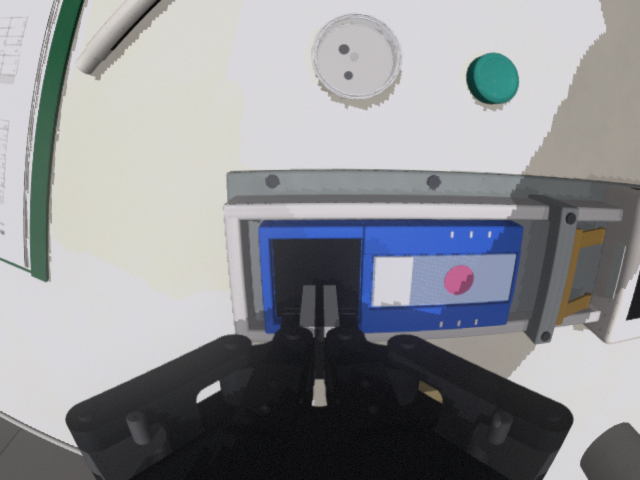

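```bash
python3 - <<'E'
from h import *
for n in("scene",):
  ci=camera_info(n)
  for z in(.023,.029,.035,.045):
    for x,y in((.5921,-.0463),(.5903,-.0486)):
      c=R.from_quat(ci["rotation"]).inv().apply(np.array([x,y,z])-ci["origin"])
      print(z,x,((ci["fx"]*c[0]/c[2]+ci["cx"]-240)*4).round(),((ci["fy"]*c[1]/c[2]+ci["cy"]-200)*4).round())
ci=camera_info("scene")
Q=lambda u,v,z: ray(ci,(u/4+240,v/4+200),z)
for q in((505,340),(548,292),(652,322),(605,388)): print("well corner",Q(*q,.036))
E
```

```text
0.023 0.5921 574.0 342.0
0.023 0.5903 576.0 348.0
0.029 0.5921 576.0 332.0
0.029 0.5903 577.0 337.0
0.035 0.5921 577.0 321.0
0.035 0.5903 579.0 326.0
0.045 0.5921 580.0 302.0
0.045 0.5903 582.0 307.0
well corner [ 0.56357433 -0.03444587  0.036     ]
well corner [ 0.59508369 -0.02918415  0.036     ]
well corner [ 0.61131583 -0.06714121  0.036     ]
well corner [ 0.57166272 -0.07604921  0.036     ]
```

The pads look higher in the picture than the reported TCP implies, so contact has to come from force. I'll go down gently.

>>> {"op": "move_arm", "data": {"moves": [[[0,0,0.08],[0,0,0],0],[[0,0,0],[0,0,0],0]]}}

```text
clock: 6.72
position: [0.5919, -0.0463, 0.0207]
ee_rot: [-0.097, 0.995, 0.0, -0.0]
ft_force: [0.1, 1.2, 1.0]
grip_width: 0.001
```

>>> {"op": "move_arm", "data": {"moves": [[[0,0,0.08],[0,0,0],0],[[0,0,0],[0,0,0],0]]}}

```text
clock: 6.98
position: [0.592, -0.0463, 0.0187]
ee_rot: [-0.096, 0.995, 0.0, -0.0]
ft_force: [-0.3, 0.2, -0.7]
grip_width: 0.002
```

>>> {"op": "move_arm", "data": {"moves": [[[0,0,0.08],[0,0,0],0],[[0,0,0],[0,0,0],0]]}}

```text
clock: 7.22
position: [0.592, -0.0462, 0.0167]
ee_rot: [-0.097, 0.995, 0.0, -0.0]
ft_force: [0.6, 0.6, 0.5]
grip_width: -0.003
```

>>> {"op": "move_arm", "data": {"moves": [[[0,0,0.1],[0,0,0],0],[[0,0,0],[0,0,0],0]]}}

```text
clock: 7.48
position: [0.5919, -0.0462, 0.0141]
ee_rot: [-0.097, 0.995, 0.0, -0.0]
ft_force: [0.4, 0.1, -0.9]
grip_width: 0.002
```

>>> {"op": "move_arm", "data": {"moves": [[[0,0,0.1],[0,0,0],0],[[0,0,0],[0,0,0],0]]}}

```text
clock: 7.72
position: [0.5919, -0.0463, 0.0116]
ee_rot: [-0.097, 0.995, 0.0, -0.0]
ft_force: [0.0, 1.6, -0.8]
grip_width: -0.005
```

```bash
python3 - <<'E'
from h import *
import cv2
o=get_obs();print(o["position"],o["ft_force"],o["torque"],o["tau"])
s=camera("scene")[:,:,::-1]
a=cv2.resize(s[230:320,330:430],(700,630),interpolation=cv2.INTER_CUBIC)[:600]
cv2.imwrite("pics/s3.png",cv2.convertScaleAbs(a,alpha=2.2))
E
```

```text
[ 0.59191632 -0.04625435  0.01163517] [ 0.03283194  1.55423219 -0.79228974] [ 0.06419945 -0.0423477   0.04595388] [ 2.06152210e-02 -5.86509097e+01  9.63598609e+00 -3.19566035e+01
 -4.10158915e-03 -4.82619437e-02  1.47666922e-02]
```

View pics/s3.png

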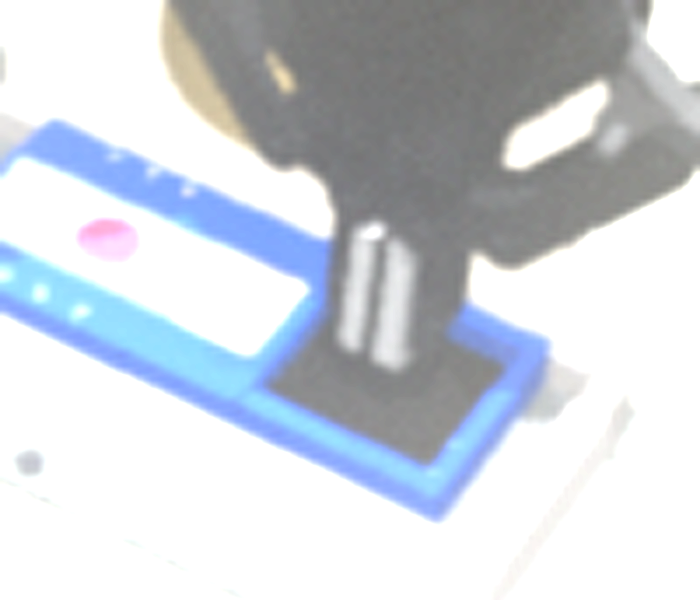

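The pads now end just above the well floor, inside the well near (395,370) in the crop. The visible tip is about 18 mm above the reported TCP. I'll continue in small steps, watching the force.

>>> {"op": "move_arm", "data": {"moves": [[[0,0,0.06],[0,0,0],0],[[0,0,0],[0,0,0],0]]}}

```text
clock: 8.02
position: [0.592, -0.0463, 0.0103]
ee_rot: [-0.096, 0.995, 0.0, -0.0]
ft_force: [0.3, -0.5, 1.0]
grip_width: -0.0
```

>>> {"op": "move_arm", "data": {"moves": [[[0,0,0.06],[0,0,0],0],[[0,0,0],[0,0,0],0]]}}

```text
clock: 8.28
position: [0.5919, -0.0463, 0.0087]
ee_rot: [-0.097, 0.995, 0.0, -0.0]
ft_force: [-0.5, -0.4, -0.3]
grip_width: 0.003
```

>>> {"op": "move_arm", "data": {"moves": [[[0,0,0.06],[0,0,0],0],[[0,0,0],[0,0,0],0]]}}

```text
clock: 8.52
position: [0.592, -0.0462, 0.0072]
ee_rot: [-0.096, 0.995, 0.0, -0.0]
ft_force: [0.2, -0.1, 0.1]
grip_width: -0.002
```

```bash
cat > chk.py <<'E'
from h import *
import cv2
s=np.ascontiguousarray(camera("scene")[:,:,::-1]);a=cv2.imread("pics/scene0.png")
hsv=lambda i:cv2.cvtColor(i,cv2.COLOR_BGR2HSV)
def dot(i):
    m=(cv2.inRange(hsv(i),(150,60,60),(179,255,255)))[240:300,300:380]
    y,x=np.nonzero(m);return x.mean()+300,y.mean()+240,len(x)
def blue(i):
    m=(cv2.inRange(hsv(i),(108,120,60),(125,255,255)))[230:310,280:420]
    n,_,st,ce=cv2.connectedComponentsWithStats(m);k=1+st[1:,4].argmax();return st[k],ce[k]
print("dot0",dot(a),"now",dot(s));print("blue",blue(a),blue(s))
f=[]
for _ in range(5): f.append(get_obs()["ft_force"]);camera("top")
print("mean force",np.mean(f,0),get_obs()["position"])
E
python3 chk.py
```

```text
dot0 (np.float64(344.96078431372547), np.float64(263.9019607843137), 51) now (np.float64(345.0416666666667), np.float64(264.0625), 48)
blue (array([ 39,  18,  89,  53, 876], dtype=int32), array([80.99543379, 43.16780822])) (array([ 40,  18,  84,  53, 807], dtype=int32), array([77.56257745, 44.94919455]))
mean force [ 0.55128246  0.01969972 -0.05033677] [ 0.59212276 -0.04629729  0.0074167 ]
```

The carrier hasn't moved and there's no contact yet, so I keep going down.

>>> {"op": "move_arm", "data": {"moves": [[[0,0,0.08],[0,0,0],0],[[0,0,0],[0,0,0],0]]}}

```text
clock: 9.07
position: [0.5919, -0.0462, 0.0052]
ee_rot: [-0.097, 0.995, 0.0, -0.0]
ft_force: [-0.4, -0.2, -0.8]
grip_width: -0.005
```

>>> {"op": "move_arm", "data": {"moves": [[[0,0,0.08],[0,0,0],0],[[0,0,0],[0,0,0],0]]}}

```text
clock: 9.32
position: [0.592, -0.0462, 0.0032]
ee_rot: [-0.097, 0.995, 0.0, -0.0]
ft_force: [-0.0, 0.6, 0.7]
grip_width: 0.003
```

>>> {"op": "move_arm", "data": {"moves": [[[0,0,0.08],[0,0,0],0],[[0,0,0],[0,0,0],0]]}}

```text
clock: 9.57
position: [0.5919, -0.0463, 0.0012]
ee_rot: [-0.097, 0.995, 0.0, -0.0]
ft_force: [-0.2, 0.4, 0.5]
grip_width: -0.003
```

```bash
python3 chk.py; python3 - <<'E'
from h import *
import cv2
s=camera("scene")[:,:,::-1]; w=camera("wrist")[:,:,::-1]
a=cv2.resize(s[225:325,330:430],(500,500),interpolation=cv2.INTER_CUBIC)
b=cv2.resize(w[220:370,250:390],(300,321))
c=np.zeros((500,800,3),np.uint8);c[:,:500]=cv2.convertScaleAbs(a,alpha=1.5);c[:321,500:]=cv2.convertScaleAbs(b,alpha=2)
cv2.imwrite("pics/s4.png",c)
E
```

```text
dot0 (np.float64(344.96078431372547), np.float64(263.9019607843137), 51) now (np.float64(345.1276595744681), np.float64(264.04255319148933), 47)
blue (array([ 39,  18,  89,  53, 876], dtype=int32), array([80.99543379, 43.16780822])) (array([ 40,  18,  82,  53, 805], dtype=int32), array([77.37763975, 44.96024845]))
mean force [-0.07597427 -0.06522475  0.10292865] [ 0.59215818 -0.04624619  0.00146199]
```

View pics/s4.png

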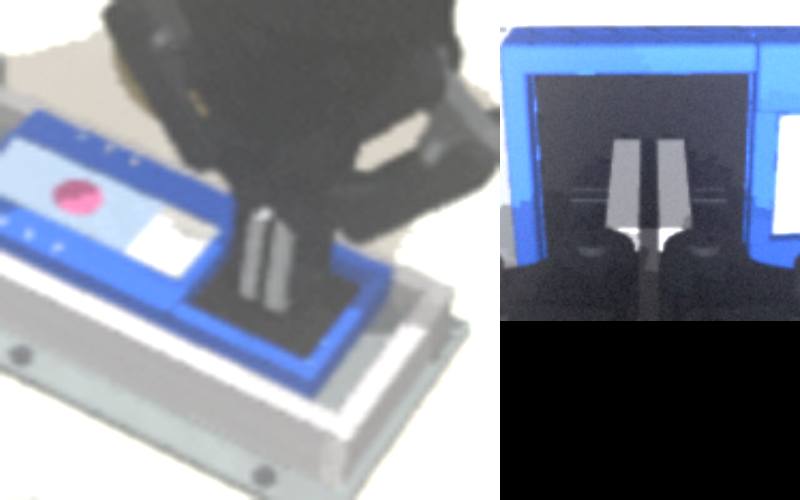

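The tips are in the well and close to the floor, so I keep descending.

>>> {"op": "move_arm", "data": {"moves": [[[0,0,0.06],[0,0,0],0],[[0,0,0],[0,0,0],0]]}}

```text
clock: 10.22
position: [0.5919, -0.0462, -0.0003]
ee_rot: [-0.096, 0.995, 0.0, -0.0]
ft_force: [0.8, -0.6, 0.1]
grip_width: -0.003
```

>>> {"op": "move_arm", "data": {"moves": [[[0,0,0.06],[0,0,0],0],[[0,0,0],[0,0,0],0]]}}

```text
clock: 10.48
position: [0.5921, -0.0463, -0.0016]
ee_rot: [-0.097, 0.995, 0.0, 0.0]
ft_force: [-0.5, 0.1, 0.1]
grip_width: 0.002
```

>>> {"op": "move_arm", "data": {"moves": [[[0,0,0.06],[0,0,0],0],[[0,0,0],[0,0,0],0]]}}

```text
clock: 10.72
position: [0.5922, -0.0462, -0.0029]
ee_rot: [-0.097, 0.995, 0.0, 0.0]
ft_force: [-2.1, -0.1, 4.5]
grip_width: -0.002
```

Contact: 4.5 N upward. I'll check that it is the carrier and not something else.

```bash
python3 chk.py; python3 - <<'E'
from h import *
o=get_obs();print(o["torque"],o["joint_pos"])
E
```

```text
dot0 (np.float64(344.96078431372547), np.float64(263.9019607843137), 51) now (np.float64(345.1521739130435), np.float64(264.5869565217391), 46)
blue (array([ 39,  18,  89,  53, 876], dtype=int32), array([80.99543379, 43.16780822])) (array([ 40,  19,  82,  53, 779], dtype=int32), array([77.17971759, 45.09242619]))
mean force [-1.4330895   0.28890796  4.89401623] [ 0.59221418 -0.04626894 -0.00296401]
[-0.01504725  0.2789499  -0.0356363 ] [-0.3892078   0.49433564  0.48687507  1.77128463 -0.27777922  0.94413716
  1.97656508]
```

>>> {"op": "move_arm", "data": {"moves": [[[0,0,0.08],[0,0,0],0],[[0,0,0],[0,0,0],0]]}}

```text
clock: 11.28
position: [0.5923, -0.0463, -0.0049]
ee_rot: [-0.096, 0.995, 0.0, 0.0]
ft_force: [-2.7, 0.7, 5.9]
grip_width: 0.001
```

```bash
python3 chk.py; python3 - <<'E'
from h import *
o=get_obs();print(o["torque"],o["joint_pos"])
E
```

```text
dot0 (np.float64(344.96078431372547), np.float64(263.9019607843137), 51) now (np.float64(345.24444444444447), np.float64(265.55555555555554), 45)
blue (array([ 39,  18,  89,  53, 876], dtype=int32), array([80.99543379, 43.16780822])) (array([ 40,  19,  82,  54, 740], dtype=int32), array([77.59324324, 45.61486486]))
mean force [-2.28770674  0.23080517  6.57949331] [ 0.59231137 -0.04625073 -0.00482445]
[0.02608249 0.38153708 0.0297984 ] [-0.38822918  0.49701673  0.48574866  1.77208859 -0.2793733   0.94071277
  1.97775204]
```

The carrier follows the fingers down (dot moved 1.65 px, force 6.6 N), so it's on the bed spring. I'll press about 3.5 mm more.

>>> {"op": "move_arm", "data": {"moves": [[[0,0,0.07],[0,0,0],0],[[0,0,0.07],[0,0,0],0],[[0,0,0],[0,0,0],0],[[0,0,0],[0,0,0],0]]}}

```text
clock: 12.08
position: [0.5924, -0.0463, -0.0081]
ee_rot: [-0.096, 0.995, 0.0, 0.0]
ft_force: [-2.2, -0.0, 10.4]
grip_width: -0.005
```

```bash
python3 chk.py
```

```text
dot0 (np.float64(344.96078431372547), np.float64(263.9019607843137), 51) now (np.float64(345.0), np.float64(266.8775510204082), 49)
blue (array([ 39,  18,  89,  53, 876], dtype=int32), array([80.99543379, 43.16780822])) (array([ 40,  21,  82,  53, 683], dtype=int32), array([77.21669107, 45.99414348]))
mean force [-2.56992603  0.19486728  9.83112834] [ 0.59240988 -0.04626799 -0.00800959]
```

Pressed at about 9.8 N, bed near 6 mm. Now I slide forward along tool +y.

>>> {"op": "move_arm", "data": {"moves": [[[0.02,0.1,0],[0,0,0],0],[[0,0.1,0],[0,0,0],0],[[0,0.1,0],[0,0,0],0],[[0,0.1,0],[0,0,0],0],[[0,0,0],[0,0,0],0]]}}

```text
clock: 13.0
position: [0.591, -0.0372, -0.0076]
ee_rot: [-0.096, 0.995, -0.0, 0.001]
ft_force: [0.1, -2.1, 9.7]
grip_width: -0.0
```

```bash
python3 chk.py
```

```text
dot0 (np.float64(344.96078431372547), np.float64(263.9019607843137), 51) now (np.float64(340.3953488372093), np.float64(264.37209302325584), 43)
blue (array([ 39,  18,  89,  53, 876], dtype=int32), array([80.99543379, 43.16780822])) (array([ 36,  18,  81,  53, 690], dtype=int32), array([72.63913043, 43.85217391]))
mean force [ 0.3172233  -1.6582059   9.58534297] [ 0.5910208  -0.0371766  -0.00761634]
```

>>> {"op": "move_arm", "data": {"moves": [[[0,0.15,0.02],[0,0,0],0],[[0,0.15,0.02],[0,0,0],0],[[0,0.15,0],[0,0,0],0],[[0,0.15,0],[0,0,0],0],[[0,0.15,0],[0,0,0],0]]}}

```text
clock: 13.92
position: [0.5876, -0.0192, -0.0084]
ee_rot: [-0.096, 0.995, -0.001, 0.002]
ft_force: [0.9, -3.1, 10.8]
grip_width: 0.003
```

>>> {"op": "move_arm", "data": {"moves": [[[0,0.15,0],[0,0,0],0],[[0,0.15,0],[0,0,0],0],[[0,0.15,0],[0,0,0],0],[[0,0.15,0],[0,0,0],0],[[0,0,0],[0,0,0],0]]}}

```text
clock: 14.55
position: [0.5847, -0.0038, -0.0085]
ee_rot: [-0.096, 0.995, -0.0, 0.001]
ft_force: [-0.0, -1.5, 10.0]
grip_width: -0.0
```

```bash
python3 chk.py
```

```text
dot0 (np.float64(344.96078431372547), np.float64(263.9019607843137), 51) now (np.float64(322.5), np.float64(256.0), 36)
blue (array([ 39,  18,  89,  53, 876], dtype=int32), array([80.99543379, 43.16780822])) (array([ 30,  30,  72,  32, 407], dtype=int32), array([63.87714988, 44.21130221]))
mean force [ 0.46990025 -1.42615526 10.33074005] [ 0.584675   -0.00377192 -0.00848777]
```

It's under the bar with no jam. I continue towards the leaf spring.

>>> {"op": "move_arm", "data": {"moves": [[[0,0.15,0],[0,0,0],0],[[0,0.15,0],[0,0,0],0],[[0,0.15,0],[0,0,0],0],[[0,0.15,0],[0,0,0],0],[[0,0.15,0],[0,0,0],0]]}}

```text
clock: 15.48
position: [0.5812, 0.0139, -0.0085]
ee_rot: [-0.096, 0.995, -0.001, 0.002]
ft_force: [0.3, -4.2, 9.5]
grip_width: -0.0
```

>>> {"op": "move_arm", "data": {"moves": [[[0,0.15,0],[0,0,0],0],[[0,0.15,0],[0,0,0],0],[[0,0,0],[0,0,0],0]]}}

```text
clock: 15.85
position: [0.5796, 0.0215, -0.0086]
ee_rot: [-0.096, 0.995, -0.0, 0.001]
ft_force: [0.6, -2.9, 9.5]
grip_width: 0.0
```

>>> {"op": "move_arm", "data": {"moves": [[[0,0.1,0],[0,0,0],0],[[0,0.1,0],[0,0,0],0],[[0,0,0],[0,0,0],0]]}}

```text
clock: 16.23
position: [0.5785, 0.0261, -0.0087]
ee_rot: [-0.096, 0.995, -0.001, 0.001]
ft_force: [1.1, -2.7, 8.5]
grip_width: -0.0
```

>>> {"op": "move_arm", "data": {"moves": [[[0,0.1,0.02],[0,0,0],0],[[0,0,0],[0,0,0],0],[[0,0,0],[0,0,0],0]]}}

```text
clock: 16.6
position: [0.578, 0.0288, -0.0092]
ee_rot: [-0.096, 0.995, -0.0, 0.001]
ft_force: [0.7, -2.7, 9.2]
grip_width: -0.002
```

>>> {"op": "move_arm", "data": {"moves": [[[0,0.1,0],[0,0,0],0],[[0,0,0],[0,0,0],0],[[0,0,0],[0,0,0],0]]}}

```text
clock: 16.98
position: [0.5775, 0.0312, -0.0092]
ee_rot: [-0.096, 0.995, -0.0, 0.001]
ft_force: [0.8, -2.5, 8.7]
grip_width: 0.001
```

>>> {"op": "move_arm", "data": {"moves": [[[0,0.1,0],[0,0,0],0],[[0,0,0],[0,0,0],0],[[0,0,0],[0,0,0],0]]}}

```text
clock: 17.35
position: [0.5771, 0.0337, -0.0092]
ee_rot: [-0.096, 0.995, -0.0, 0.001]
ft_force: [1.1, -3.3, 9.1]
grip_width: 0.001
```

>>> {"op": "move_arm", "data": {"moves": [[[0,0.08,0],[0,0,0],0],[[0,0,0],[0,0,0],0],[[0,0,0],[0,0,0],0]]}}

```text
clock: 17.73
position: [0.5767, 0.0356, -0.0092]
ee_rot: [-0.096, 0.995, -0.0, 0.001]
ft_force: [-0.4, -3.2, 9.1]
grip_width: -0.002
```

>>> {"op": "move_arm", "data": {"moves": [[[0,0.08,0],[0,0,0],0],[[0,0,0],[0,0,0],0],[[0,0,0],[0,0,0],0]]}}

```text
clock: 18.1
position: [0.5764, 0.0376, -0.0092]
ee_rot: [-0.096, 0.995, -0.0, 0.001]
ft_force: [1.2, -3.7, 9.0]
grip_width: 0.002
```

>>> {"op": "move_arm", "data": {"moves": [[[0,0.08,0],[0,0,0],0],[[0,0,0],[0,0,0],0],[[0,0,0],[0,0,0],0]]}}

```text
clock: 18.48
position: [0.576, 0.0395, -0.0092]
ee_rot: [-0.096, 0.995, -0.0, 0.001]
ft_force: [0.4, -2.7, 10.0]
grip_width: -0.001
```

```bash
python3 - <<'E'
from h import *
import cv2
t=camera("top")[:,:,::-1];s=camera("scene")[:,:,::-1]
a=cv2.resize(t[215:305,235:415],(800,400),interpolation=cv2.INTER_CUBIC)
b=cv2.resize(s[205:290,235:395],(376,200),interpolation=cv2.INTER_CUBIC)
c=np.zeros((600,800,3),np.uint8);c[:400]=a;c[400:,:376]=b
cv2.imwrite("pics/t5.png",cv2.convertScaleAbs(c,alpha=1.5))
E
```

```text
(no output)
```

View pics/t5.png

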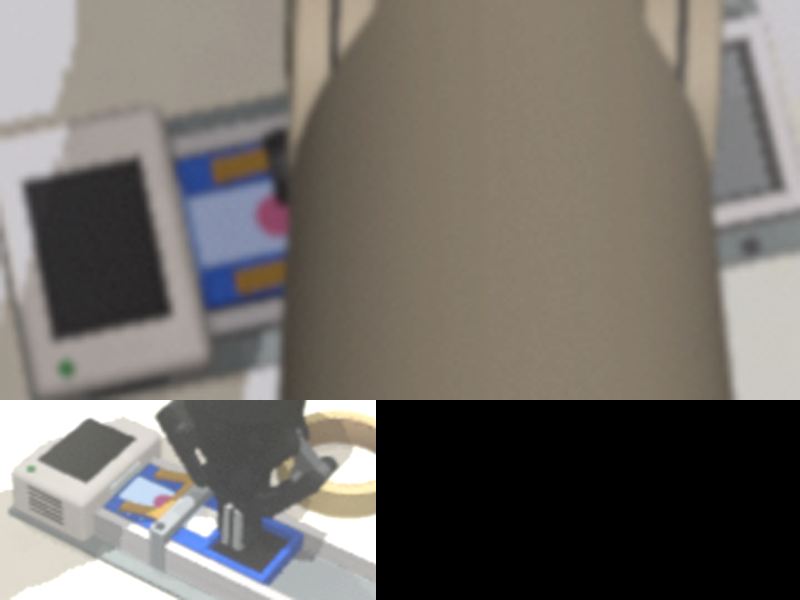

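The carrier is under the leaf prongs with its nose close to the head. I'll push on in 1.5 mm steps until the force rises.

>>> {"op": "move_arm", "data": {"moves": [[[0,0.06,0],[0,0,0],0],[[0,0,0],[0,0,0],0],[[0,0,0],[0,0,0],0]]}}

```text
clock: 18.95
position: [0.5759, 0.0397, -0.0092]
ee_rot: [-0.096, 0.995, -0.001, 0.001]
ft_force: [1.8, -6.1, 8.7]
grip_width: 0.002
```

>>> {"op": "move_arm", "data": {"moves": [[[0,0.06,0],[0,0,0],0],[[0,0,0],[0,0,0],0],[[0,0,0],[0,0,0],0]]}}

```text
clock: 19.32
position: [0.5755, 0.0419, -0.0091]
ee_rot: [-0.096, 0.995, -0.001, 0.001]
ft_force: [-1.0, -4.1, 10.2]
grip_width: -0.001
```

>>> {"op": "move_arm", "data": {"moves": [[[0,0.06,0],[0,0,0],0],[[0,0,0],[0,0,0],0],[[0,0,0],[0,0,0],0]]}}

```text
clock: 19.7
position: [0.5752, 0.0435, -0.0091]
ee_rot: [-0.096, 0.995, -0.001, 0.001]
ft_force: [1.0, -4.2, 9.8]
grip_width: 0.002
```

>>> {"op": "move_arm", "data": {"moves": [[[0,0.06,0],[0,0,0],0],[[0,0,0],[0,0,0],0],[[0,0,0],[0,0,0],0]]}}

```text
clock: 20.08
position: [0.5751, 0.0445, -0.009]
ee_rot: [-0.096, 0.995, -0.001, 0.002]
ft_force: [1.0, -5.1, 10.4]
grip_width: -0.004
```

>>> {"op": "move_arm", "data": {"moves": [[[0,0.06,0],[0,0,0],0],[[0,0,0],[0,0,0],0],[[0,0,0],[0,0,0],0]]}}

```text
clock: 20.45
position: [0.575, 0.0445, -0.009]
ee_rot: [-0.095, 0.995, -0.002, 0.002]
ft_force: [2.6, -10.2, 9.4]
grip_width: -0.001
```

>>> {"op": "move_arm", "data": {"moves": [[[0,0.06,0],[0,0,0],0],[[0,0,0],[0,0,0],0],[[0,0,0],[0,0,0],0]]}}

```text
clock: 20.82
position: [0.575, 0.0446, -0.009]
ee_rot: [-0.095, 0.995, -0.002, 0.002]
ft_force: [3.5, -13.3, 8.9]
grip_width: -0.002
```

There's a firm stop: the push rises to 13 N with no motion, and the travel matches home plus the wall gap. Now I ease the push, lift until the bed carries the carrier, back off, and go up.

>>> {"op": "move_arm", "data": {"moves": [[[0,-0.08,-0.08],[0,0,0],0],[[0,0,-0.08],[0,0,0],0],[[0,-0.06,-0.1],[0,0,0],0],[[0,-0.06,-0.1],[0,0,0],0],[[0,0,0],[0,0,0],0]]}}

```text
clock: 21.45
position: [0.5738, 0.0443, -0.0011]
ee_rot: [-0.096, 0.995, -0.0, -0.0]
ft_force: [0.5, -2.9, 1.3]
grip_width: -0.0
```

>>> {"op": "move_arm", "data": {"moves": [[[0,0,-0.2],[0,0,0],0],[[0,0,-0.4],[0,0,0],0],[[0,0,-0.8],[0,0,0],0],[[0,0,-1],[0,0,0],0],[[0,0,-1],[0,0,0],0]]}}

```text
clock: 22.08
position: [0.5741, 0.0446, 0.0862]
ee_rot: [-0.097, 0.995, 0.0, 0.001]
ft_force: [0.8, -0.4, 0.9]
grip_width: 0.001
```

>>> {"op": "move_arm", "data": {"moves": [[[0,-1,-1],[0,0,0],0],[[0,-1,-1],[0,0,0],0],[[0,-1,-1],[0,0,0],0],[[0,-1,0],[0,0,0],0],[[0,-1,0],[0,0,0],0]]}}

```text
clock: 22.7
position: [0.5984, -0.0789, 0.1609]
ee_rot: [-0.097, 0.995, 0.0, 0.001]
ft_force: [0.2, -0.4, -0.1]
grip_width: -0.003
```

>>> {"op": "move_arm", "data": {"moves": [[[0,-1,0],[0,0,0],0],[[0,-1,0],[0,0,0],0],[[0,-1,0],[0,0,0],0],[[0,-1,0],[0,0,0],0],[[0,0,0],[0,0,0],0]]}}

```text
clock: 23.32
position: [0.6168, -0.1787, 0.1603]
ee_rot: [-0.095, 0.995, -0.001, 0.0]
ft_force: [-0.1, 0.3, -0.4]
grip_width: 0.0
```

```bash
python3 - <<'E'
from h import *
import cv2
t=camera("top")[:,:,::-1];s=camera("scene")[:,:,::-1]
print(get_obs()["ft_force"])
a=cv2.resize(t[205:315,225:425],(800,440),interpolation=cv2.INTER_CUBIC)
b=cv2.resize(s[205:285,235:395],(320,160),interpolation=cv2.INTER_CUBIC)
c=np.zeros((600,800,3),np.uint8);c[:440]=a;c[440:,:320]=b
cv2.imwrite("pics/t6.png",cv2.convertScaleAbs(c,alpha=1.5))
E
```

```text
[-0.44378697  1.11813347 -0.0204213 ]
```

View pics/t6.png

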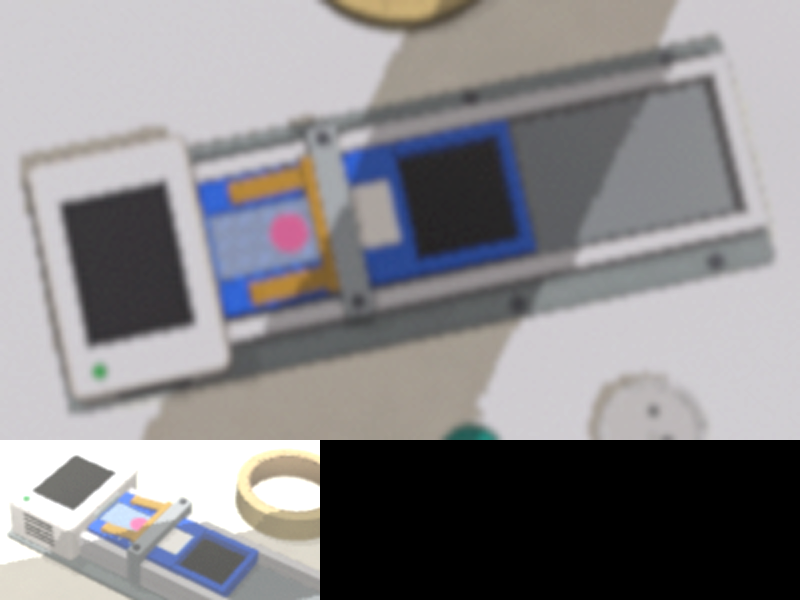

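The carrier is nested against the head under the bar and leaf. I'll verify numerically from its rear edge at (511,122)-(536,249) and its well's front edge.

```bash
python3 - <<'E'
from h import *
ci=camera_info("top")
P=lambda u,v,z: ray(ci,((u+.5)/4-.5+225,(v+.5)/4-.5+205),z)[:2]
u=np.array([-.1924,.9813])
bar=(P(336,128,.042)+P(372,305,.042))/2; d0=np.array([.5821,-.0109])
home=d0+u*.0*1
rear=(P(511,122,.0315)+P(536,249,.0315))/2; rear0=(P(694,82,.036)+P(726,212,.036))/2
wall=(P(400,156,.0315)+P(418,260,.0315))/2
head=(P(186,136,.045)+P(230,366,.045))/2
print("rear-bar",(rear-bar)@u,"(exp -.070) wall-bar",(wall-bar)@u,"(exp -.022) travel",(rear-rear0)@u,"rear to head",(head-rear)@u,"(exp .130)")
E
```

```text
rear-bar -0.07093899125930281 (exp -.070) wall-bar -0.023156270676602333 (exp -.022) travel 0.07772026688328125 rear to head 0.13109376125518776 (exp .130)
```

All three measures put the carrier within about 1 mm of home (tolerance 3.5 mm). The arm is clear, so I'll hand in.

```bash
python3 -c "
from workcell import *
print(get_obs()['clock'],hand_in())"
```

```text
the job is handed in; nothing more can be done
23.425 None
```

The slide carrier is loaded and the job is handed in at 23.4 s; no verdict is reported.

- **What I did:** I put the shut fingertips in the black well and pressed with about 10 N, which put the bed about 6 mm down. I then slid the carrier under the bar and the leaf spring until the push rose to 13 N with no further motion. After that I eased off, lifted and moved clear.
- **Position:** From the last top picture, the rear edge is 70.9 mm before the bar (70 expected) and the well wall 23.2 mm before it (22 expected). The rear edge is 131.1 mm from the head (130 expected). So the nose is about 1 mm from the end stop, within the 3.5 mm allowed.
- **Robot clear:** The wrist force was back to noise (about 1 N).
- **Other objects:** I never touched the dish, cap or tape roll. I did not re-measure them; the parts visible in the last pictures looked unmoved.
- **Not measured:** I judged the final bed height and the carrier's level only by eye.
- **What disagreed:** The fingers met the well floor with the reported TCP about 31 mm lower than the given geometry implies. I therefore found contact by force and by watching the carrier sink in the pictures. The shut fingers also seemed narrower along the lane than I had assumed, so the TCP travelled about 92 mm for a carrier travel of about 78 mm.

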